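# Change the glue dock over to the slim cartridge

## Robot

A 6-joint arm with a two-finger parallel gripper is mounted at the origin on the work surface. World frame = base frame: x ahead of the robot, y to its left, z up, the work surface at z = 0. Lengths are in m, angles in rad, forces in N, time in s.
With the tool pointing down it reaches from about 0.25 to 0.775 m from the base axis. Payload 4 kg.
Tool frame: the origin (TCP) lies midway between the tips of the shut fingers; the grasp point (between the pads) lies 19 mm behind it; z points along the fingers, y is the line along which they close (so a half turn about z gives the same grasp; the last joint's range is limited). The gripper opens to 94 mm and grips with 3 to 60 N. Pads are 16 mm wide; open, the fingers measure 119 mm over their backs; the gripper's body (75 mm by 177 mm) begins 78 mm behind the grasp point.
Start: joints at [1.107, 0.087, 1.371, -0, 1.684, -0.103], TCP at [0.194, 0.515, 0.206] pointing down, gripper open.
Joint ranges: [-3.1, 3.1], [-0.76, 2.03], [0.27, 2.55], [-1.08, 4.22], [0.17, 2.65], [-2.57, 2.57]. Speed limits (rad/s): [2.79, 2.79, 3.14, 3.14, 3.14, 3.14].

## Interface

Orientations are given as [roll, pitch, yaw] about the fixed x, y, z axes, in that order (R = Rz(yaw) Ry(pitch) Rx(roll)).
In Python, from bench import robot gives the robot as it stands. The module is installed in compiled form; this text tells all that it offers.
- The arm moves only by the tool arm_command, never from a script. Its argument "targets" is a list of rows, each a list of 4 numbers: the shift along the world's x, y, z as a fraction of full scale, then the turn about the world's z as a fraction of full scale. A call has 1 to 8 rows; each row is the pose to reach, as a shift and turn from the pose commanded when the call began; what a row does not reach only later rows make up. Full scale, the value 1, is 0.5 m for a shift and 120 degrees for a turn. A row lasts 1/12 s, in which the tool goes at most 41.7 mm and 7.16 degrees, less where a joint would pass 70% of its speed; a pose out of reach is approached as far as the arm can. A call with a number of a shift or a turn outside -1 to 1 is refused whole. A call with a gripper value outside its range is refused whole. "claw" is the closure, from 0 (fully open) to 1 (shut), set as the call begins (left out, the last holds). The fingers move at their own pace and stop on an object; the grip force is fixed at half the most. Time passes only in rows, so rows that repeat a pose let the fingers close. It gives the time, the measured TCP pose, the force, the opening and the grip force at its end, in the units of the state.
- robot.get_obs(): the state, without advancing time (a new reading comes with each control period).
- robot.snapshot(name): name is "side" or "top" or "wrist"; returns the picture (480x640x3 uint8, red, green, blue); there is no depth.
- robot.camera_info(name): a dict with "vfov" (degrees; the focal length in pixels is half the picture's height over the tangent of half this angle, whatever the lens; pixels are square), "cx", "cy" (the principal point, pixels), "k1" (the pictures are not rectified: a ray, as slopes to the right and down, at radius r is drawn at 1 + k1 r^2 times it, then the intrinsics apply), "extrinsics" (4x4, takes a point from camera to world coordinates); the wrist camera has in their place "T_tool_cam" (4x4, takes a point from camera to tool coordinates, whose origin is the TCP and whose axes are the flange's). Camera axes: x right, y up, looking along -z (the intrinsics and any distortion apply to the point x, -y, -z); pixel columns grow to the right and rows downward; lengths in m; the calibration is good to about 2 mm. A picture is of the moment at which its call begins: read the wrist's pose just before it. camera_info takes no time and is no camera call.
- robot.close_job(): hands the job in; it is judged then, once.
The state is a dict: "time": time; "joint_positions": joint angles; "qvel": joint speeds; "joint_torque": joint torques, N m; "tool_pos": TCP position; "ee_rot": TCP orientation; "wrist_force": force on the tool from outside, world axes, zero at the start; "wrist_torque": the same for the moment, N m; "width": finger opening in m; "finger_force": force on a finger pad.
Only numpy, scipy, OpenCV 4.12 (cv2) and the standard library are available. Lean on these libraries where they do the work, as an engineer would, in place of code of your own. Each camera call takes 0.05 s, during which the arm holds its last target. There are 200 camera calls.

## Task

Change the glue dock over from the wide cartridge to the slim one: first press the wide cartridge's cap down along its axis until it clicks home, and lean on it for half a second with about 15 N to set its seal, without crushing the seal by pressing much harder (25 N is too much). Then pull the slim cartridge's cap up until it clicks fully open, and last slide the black feed selector all the way to its end stop on the slim cartridge's side. Do not disturb the jar, the guitar bridge or the sanding block.

Things in the scene. Friction and masses are not known exactly. Their poses are not given: they have to be found in the camera images.
- wide_stand: Green stand, screwed down, holding the wide grey glue cartridge (58 mm thick, 105 mm long, then a 22 mm steel nozzle under the cap) leaning 35 deg to the front. Origin: centre of the underside of its 220 x 130 x 20 mm base plate; x to its back, y left, z up. The cartridge axis rises from (0.060, 0, 0.035) m along (-0.574, 0, 0.819), wood blocks below it.
- slim_stand: Green stand, screwed down, holding the slim grey glue cartridge (38 mm thick, 105 mm long, then a 14 mm steel nozzle under the cap) leaning 35 deg to the front. Origin: centre of the underside of its 220 x 130 x 20 mm base plate; x to its back, y left, z up. The cartridge axis rises from (0.060, 0, 0.035) m along (-0.574, 0, 0.819), wood blocks below it. Which stand is on the left varies.
- wide_lamp (a point): Lamp head fixed on the wide stand, 60 (x) x 80 (y) x 24 mm; this point is the centre of its underside, 305 mm up. Its front edge is straight above the cap's top when open, so a vertical gripper hits it: come from the front along the leaning axis. An 18 mm arm leads back to a 16 mm post 95 mm behind the stand's origin.
- slim_lamp (a point): Lamp head fixed on the slim stand, 60 (x) x 80 (y) x 24 mm; this point is the centre of its underside, 305 mm up. Its front edge is straight above the cap's top when open, so a vertical gripper hits it: come from the front along the leaning axis. An 18 mm arm leads back to a 16 mm post 95 mm behind the stand's origin.
- wide_top (a point): Wide cap, white plastic: cylinder 48 mm thick, 54 mm long, ending in a flat round flange 56 mm across, 8 mm thick. This point: centre of the flange's flat outer face; z points outwards along the axis (35 deg from vertical, leaning to the stand's front), y is the stand's y. 
- slim_top (a point): Slim cap, white plastic: cylinder 30 mm thick, 54 mm long, ending in a flat round flange 38 mm across, 8 mm thick. This point: centre of the flange's flat outer face; z points outwards along the axis (35 deg from vertical, leaning to the stand's front), y is the stand's y. Can be pinched across its thickness below the flange.
- wide_cap (a joint): Travel of the wide cap along its axis, m, outwards. Two snap places: 0 = shut (home), 0.024 = open; starts open. In between a detent resists up to 13 N, gives way at 0.012, then snaps on by itself; move it slowly (damping 40 N per m/s). Below 0 it squeezes a springy seal: about 10 N at -0.002, 22 N at -0.004; crushed at -0.0045; let go, it returns to 0. Outer stop 0.029.
- slim_cap (a joint): Travel of the slim cap along its axis, m, outwards. Two snap places: 0 = shut (home), 0.024 = open; starts shut. In between a detent resists up to 13 N, gives way at 0.012, then snaps on by itself; move it slowly (damping 40 N per m/s). Below 0 it squeezes a springy seal: about 10 N at -0.002, 22 N at -0.004; crushed at -0.0045; let go, it returns to 0. Outer stop 0.029.
- feed_base: Aluminium track of the feed selector, 50 x 220 x 20 mm, screwed down between robot and stands; origin at the centre of its underside, y along the track (to the robot's left at yaw 0), x across it. A dark steel stop block, 12 mm wide and 12 mm high, stands on each end.
- feed (a joint): Position of the selector along the track's y in m: 0 = at the end stop on the -y side, 0.12 = at the end stop on the +y side; starts somewhere in the middle. Friction about 3 N; stays where it is left.
- feed_top (a point): Centre of the top of the selector's black plastic grip, 26 x 26 mm, which stands 80 mm above the table; it can be gripped over the upper 45 mm (below it is a 36 x 36 mm foot, 12 mm high, on the 20 mm track).
- jar: Jar with a steel lid, 64 mm across, 85 mm high; origin at the centre of its underside. Bystander, loose: leave it where it is (less than 15 mm of movement).
- bridge: Dark wooden guitar bridge, 35 x 170 x 15 mm, lying flat, long along its y; origin at the centre of its underside. Bystander, loose: leave it where it is (less than 15 mm of movement).
- block: Wooden sanding block with a cork sole, 110 x 60 x 34 mm, long along its x, lying between the stands; origin at the centre of its underside. Bystander, loose: leave it where it is (less than 15 mm of movement).
Mind the look-alikes: they are no part of the job. What is meant by the feed_base is not purple or yellow, and is the smaller of those in its own colour.

How it is judged:
On the way, in this order (a step that is already met when the one before it is completed fails the run):
1. the wide cartridge's cap is pressed home and at least 1.5 mm into its seal (some 7 N), the slim one still shut (value of joint wide_cap below -0.0015 m and value of joint slim_cap below 0.012 m), for 0.2 s.
2. the slim cartridge's cap is fully up (value of joint slim_cap above 0.021 m), for 0.2 s.
3. the selector is at its end stop on the slim cartridge's side (((y of slim_stand in the frame of feed_base above 0 m and value of joint feed above 0.117 m) or (y of slim_stand in the frame of feed_base below 0 m and value of joint feed below 0.003 m))), for 0.2 s.
At the end, for the whole second after the job is handed in: The wide cap rests home (within 2 mm of 0), the slim cap rests open (above 21 mm), and the selector rests within 3 mm of its end stop on the slim cartridge's side (value of joint wide_cap between -0.002 and 0.002 m and value of joint slim_cap above 0.021 m and ((y of slim_stand in the frame of feed_base above 0 m and value of joint feed above 0.117 m) or (y of slim_stand in the frame of feed_base below 0 m and value of joint feed below 0.003 m)) and velocity of joint wide_cap between -0.01 and 0.01 m/s and velocity of joint slim_cap between -0.01 and 0.01 m/s and velocity of joint feed between -0.01 and 0.01 m/s); the robot touches nothing.
It fails at once if both cartridges open at once (value of joint each of wide_cap, slim_cap above 0.012 m).
It fails at once if a cap's seal crushed (pressed 4.5 mm past home) (value of joint any of wide_cap, slim_cap below -0.0045 m).
It fails at once if a bystander disturbed (moved 15 mm) (distance of any of jar, bridge, block from where it was at the start of the episode above 0.015 m).
It also fails if it takes over 61 s, if anything falls off the work surface, if the arm or the gripper's body presses on something with over 40 N, if the wrist force passes 120 N, or if a joint passes its speed limit or range.

## Working session

There is one attempt and no reset: what is moved stays moved. The work goes in short steps, Python scripts to look and compute and a tool call to move; the robot and the scene stay as the last step left them, time stands still between calls to the robot, and variables do not carry over. Pictures are saved under pics/ and viewed, at most 10 in all, crops included, and the job is handed in when it is done.

Besides the shell and the picture viewer there is one more tool, called after "Call:" as name(argument=value, ...), one argument or row to a line, values as JSON. arm_command: Moves the arm, as the interface text tells. Shift numbers are shares of 0.5 m and turn numbers shares of 120 degrees, none past 1 either way. Its arguments: {"type":"object","properties":{"targets":{"type":"array"},"claw":{"type":"number"}},"required":["targets"]}

```bash
mkdir -p pics && ls
python3 - <<'E'
from bench import robot
import cv2, json
print(robot.get_obs())
for n in ("side","top"):
    cv2.imwrite(f"pics/{n}0.png", robot.snapshot(n)[:,:,::-1])
for n in ("side","top","wrist"): print(n, robot.camera_info(n))
E
```

```text
pics
{'time': 0.0, 'joint_positions': array([ 1.10689399e+00,  8.79478723e-02,  1.37221719e+00, -4.00258034e-05,
        1.68359598e+00, -1.03094117e-01]), 'qvel': array([ 0.00049955,  0.00122404, -0.00010354, -0.0012236 , -0.00106657,
        0.00369232]), 'joint_torque': array([ 2.60806519e-04, -3.40192902e+01, -3.02424932e+01,  7.16249761e-02,
        3.33456905e-02, -1.55718053e-04]), 'tool_pos': array([0.19393887, 0.5140967 , 0.20432688]), 'ee_rot': array([-3.13943168e+00, -1.83582799e-04,  2.78077978e+00]), 'wrist_force': array([-0.36814877,  0.62577916, -0.02110122]), 'wrist_torque': array([0.01451262, 0.02099132, 0.04926265]), 'finger_force': 0.0, 'width': 0.09395932519677401}
side {'vfov': 52.466333639893364, 'cx': 307.72155823963266, 'cy': 230.99672964993576, 'k1': -0.13279613122314743, 'extrinsics': array([[ 0.76957848,  0.38499464, -0.509439  , -0.19872488],
       [-0.63849236,  0.45302293, -0.62217179, -0.88139625],
       [-0.00874526,  0.80408293,  0.59445283,  0.99495093],
       [ 0.        ,  0.        ,  0.        ,  1.        ]])}
top {'vfov': 56.86328803265229, 'cx': 317.28838747397094, 'cy': 244.14553399018183, 'k1': -0.033491732873340306, 'extrinsics': array([[ 0.01776016,  0.98976559, -0.14159324,  0.30678828],
       [-0.99962633,  0.01463426, -0.02308753, -0.03970449],
       [-0.02077913,  0.14195037,  0.98965566,  1.45027932],
       [ 0.        ,  0.        ,  0.        ,  1.        ]])}
wrist {'vfov': 62.926741209629576, 'cx': 323.57094664054426, 'cy': 234.549159481288, 'k1': -0.07056636219008265, 'T_tool_cam': array([[-2.17464523e-04,  9.67050724e-01,  2.54583679e-01,
         7.48608313e-02],
       [ 9.99999769e-01,  4.64001279e-05,  6.77942894e-04,
         2.51070759e-04],
       [ 6.43792451e-04,  2.54583767e-01, -9.67050511e-01,
        -1.78600218e-01],
       [ 0.00000000e+00,  0.00000000e+00,  0.00000000e+00,
         1.00000000e+00]])}
```

View pics/side0.png

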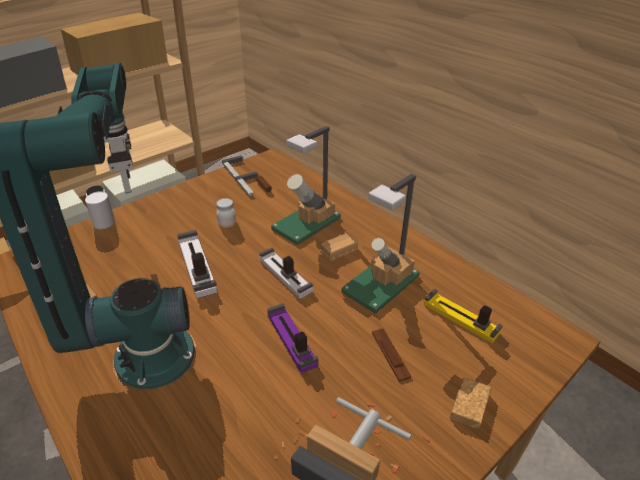

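View pics/top0.png

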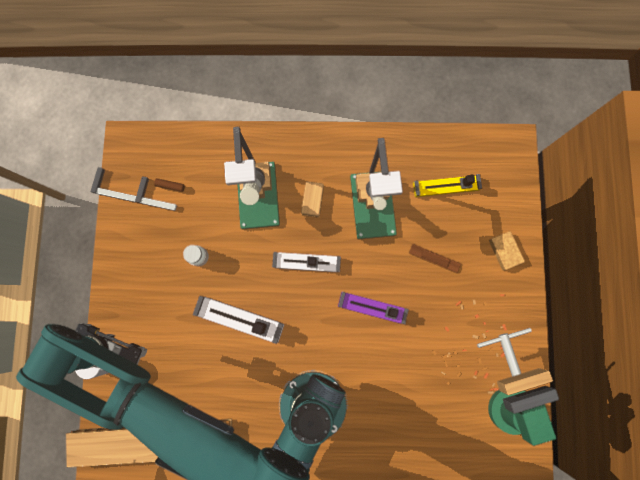

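Side view: two stands, wide cap (white, fat) on the far one at about (300,187), slim cap at (381,248); lamps at (302,142) and (388,195). Top view: wide cap (250,195), slim cap (380,203), so the slim one is on the right (−y).
Feed candidates in the top view: large white (238,318), small white (307,262), purple (373,307) and yellow (448,186). The small white one fits: it is aluminium coloured, not purple or yellow, and smaller than the other white one. I'll confirm it in the crop.

Run:
```python
import cv2
t=cv2.imread("pics/top0.png"); s=cv2.imread("pics/side0.png")
cv2.imwrite("pics/topc.png", cv2.resize(t[120:275,215:415],(800,620))[:600])
a=cv2.resize(s[110:320,255:435],None,fx=2.85,fy=2.85,interpolation=2)
cv2.imwrite("pics/sidec.png",a); print(a.shape)
```

```text
(598, 513, 3)
```

View pics/topc.png

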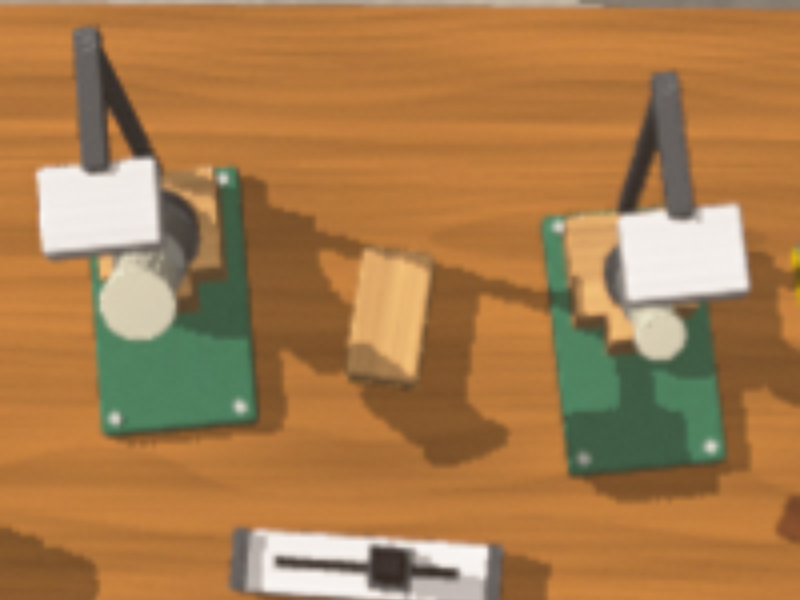

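View pics/sidec.png

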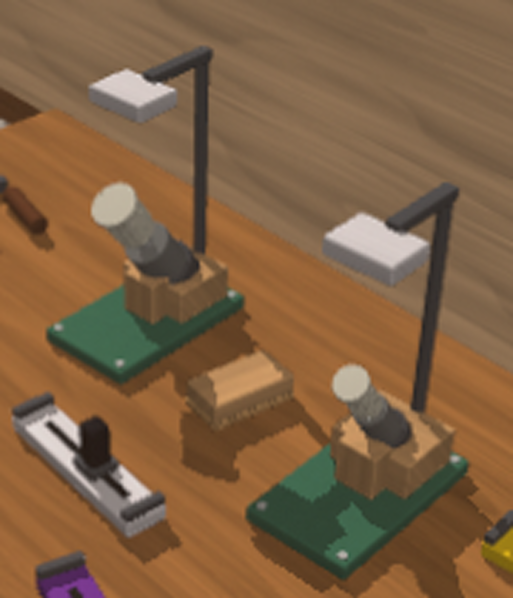

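```bash
cat > h.py <<'E'
import numpy as np
from scipy.optimize import least_squares
from bench import robot
C={n:robot.camera_info(n) for n in("side","top")}
def proj(n,P,info=None,E=None):
    c=info or C[n]; E=c["extrinsics"] if E is None else E
    p=(np.asarray(P,float)-E[:3,3])@E[:3,:3]; s=np.stack([p[...,0],-p[...,1]],-1)/-p[...,2:]
    f=240/np.tan(np.radians(c["vfov"])/2); r=(s**2).sum(-1,keepdims=True)
    return s*(1+c["k1"]*r)*f+[c["cx"],c["cy"]]
def T(uv): return np.array(uv,float)/4*[1,155*4/620]+[215,120]
def S(uv): return np.array(uv,float)/2.85+[255,110]
def wl(q,P):
    c,s=np.cos(q[2]),np.sin(q[2]); P=np.asarray(P,float)
    return np.stack([q[0]+c*P[...,0]-s*P[...,1],q[1]+s*P[...,0]+c*P[...,1],P[...,2]],-1)
def fit(obs,q0):
    f=lambda q:np.concatenate([(proj(n,wl(q,P))-uv).ravel() for n,P,uv in obs])
    r=least_squares(f,q0,loss="soft_l1"); return r.x,r.fun
def tri(uvt,uvs,p0=(.5,0,.2)):
    r=least_squares(lambda p:np.r_[proj("top",p)-uvt,proj("side",p)-uvs],p0); return r.x,np.round(r.fun,1)
E
python3 - <<'E'
from h import *
np.set_printoptions(precision=4,suppress=True)
FL,FR,BR,BL=[-.11,.065,.02],[-.11,-.065,.02],[.11,-.065,.02],[.11,.065,.02]
w,e=fit([("top",FL,T([103,431])),("top",FR,T([257,414])),("top",BR,T([236,168])),("side",FL,S([48,330])),("side",FR,S([120,371])),("side",BR,S([243,293]))],[.6,.2,0]); print("wide",w,e.round(1))
s,e=fit([("top",FL,T([570,470])),("top",FR,T([724,456])),("top",BL,T([543,216])),("side",FL,S([247,513])),("side",FR,S([343,566])),("side",BR,S([467,458]))],[.6,-.2,0]); print("slim",s,e.round(1))
def loc(q,p): c,sn=np.cos(q[2]),np.sin(q[2]); d=p[:2]-q[:2]; return np.r_[c*d[0]+sn*d[1],-sn*d[0]+c*d[1],p[2]]
for n,q,a,b in(("wide",w,[140,300],[115,206]),("slim",s,[660,333],[352,384])):
    p,e=tri(T(a),S(b)); l=loc(q,p); print(n,"cap",p,e,"local",l,"s from x,z",(.06-l[0])/.574,(l[2]-.035)/.819)
for n,q,F in(("wide",w,[([44,250],[133,110]),([160,240],[90,92])]),("slim",s,[([628,300],[324,241])])):
    print(n,"reach",np.hypot(*q[:2]))
    for L in([-.03,.04],[-.03,-.04],[.03,-.04],[.03,.04]):pass
# lamp: fit x offset of head top face corners (z .329)
for n,q,obs in(("wide",w,[("top",(1,1),T([38,170])),("top",(1,-1),T([155,157])),("top",(-1,-1),T([160,242])),("top",(-1,1),T([42,250])),("side",(-1,1),S([90,88])),("side",(1,1),S([130,68])),("side",(1,-1),S([177,95]))]),
               ("slim",s,[("top",(1,1),T([619,219])),("top",(1,-1),T([740,205])),("top",(-1,-1),T([748,290])),("top",(-1,1),T([627,298])),("side",(-1,1),S([324,238])),("side",(1,1),S([362,212])),("side",(1,-1),S([428,240]))])):
    f=lambda v:np.concatenate([proj(c,wl(q,[v[0]+.03*g[0],v[1]+.04*g[1],v[2]]))-uv for c,g,uv in obs])
    r=least_squares(f,[0,0,.329],loss="soft_l1"); print(n,"lamp local top",r.x,r.fun.round(1))
E
```

```text
wide [0.678  0.1965 0.1194] [-0.4  0.4  0.3  0.5 -0.2 -1.9 -1.4 -0.7  0.4  0.7  0.7  0.2]
slim [ 0.6495 -0.1876  0.118 ] [-0.3  0.8  0.8  0.2 -1.1 -0.5 -1.2 -2.5  0.7  0.7  1.   0.2]
wide cap [0.6295 0.1897 0.1902] [-0.1  0.1  0.1 -0. ] local [-0.049  -0.001   0.1902] s from x,z 0.18987408864859484 0.18948151582640302
slim cap [ 0.6149 -0.193   0.1705] [ 0.1 -0.1 -0.2  0. ] local [-0.035  -0.0013  0.1705] s from x,z 0.16553996318957998 0.16548094992414797
wide reach 0.705883864087846
slim reach 0.6760963928797951
wide lamp local top [-0.0165  0.0009  0.3214] [-0.4 -0.9  0.2 -0.8  0.7 -0.4  0.2  0.8 -1.1  0.3 -1.7  1.2  0.3 -0.8]
slim lamp local top [-0.0179 -0.0003  0.3258] [-0.3 -1.3 -0.2 -0.9  0.7 -0.   0.4  1.1 -1.4 -0.4 -0.9 -0.   0.9  1.1]
```

Stands fit to within about 2 px. Cap tops lie at s = 0.190 (wide, open) and 0.166 (slim, shut), which matches the 24 mm travel. The commands offer no tilt, so I'll move over and test in free air how the arm behaves at the edge of its reach.

Call:
arm_command(
  targets=[
    [0,0,0.3,0.1],
    [0.1,-0.1,0.5,0.23],
    [0.4,-0.4,0.5,0.23],
    [0.8,-0.83,0.5,0.23],
    [0.8,-0.83,0.5,0.23],
    [0.8,-0.83,0.5,0.23],
    [0.8,-0.83,0.5,0.23],
    [0.8,-0.83,0.5,0.23],
  ],
)

```text
time: 0.77
tool_pos: [0.3674, 0.3349, 0.3641]
ee_rot: [-3.141, -0.0, -3.02]
wrist_force: [1.7, 1.4, 0.1]
width: 0.094
finger_force: 0.0
```

Call:
arm_command(
  targets=[
    [0.9,-0.5,0.2,0],
    [0.9,-0.5,0.2,0],
    [0.9,-0.5,0.2,0],
    [0.9,-0.5,0.2,0],
    [0.9,-0.5,0.2,0],
    [0.9,-0.5,0.2,0],
    [0.9,-0.5,0.2,0],
    [0.9,-0.5,0.2,0],
  ],
)

```text
time: 1.43
tool_pos: [0.6538, 0.1762, 0.4274]
ee_rot: [3.141, -0.001, -3.021]
wrist_force: [1.0, 0.3, 0.5]
width: 0.0938
finger_force: 0.0
```

Call:
arm_command(
  targets=[
    [0.9,-0.3,0,0],
    [0.9,-0.3,0,0],
    [0.9,-0.3,0,0],
    [0.9,-0.3,0,0],
    [0.9,-0.3,0,0],
    [0.9,-0.3,0,0],
    [0.9,-0.3,0,0],
    [0.9,-0.3,0,0],
  ],
)

```text
time: 2.1
tool_pos: [0.7827, 0.0698, 0.3232]
ee_rot: [-3.141, 0.031, -3.021]
wrist_force: [-0.5, 1.1, 0.4]
width: 0.0935
finger_force: 0.0
```

Call:
arm_command(
  targets=[
    [-0.1,0,0.1,0],
    [-0.2,0,0.1,0],
    [-0.3,0,0.1,0],
    [-0.3,0,0.1,0],
  ],
)

```text
time: 2.43
tool_pos: [0.6306, 0.0708, 0.3746]
ee_rot: [-3.141, 0.032, -3.02]
wrist_force: [-0.1, -0.3, 1.5]
width: 0.0938
finger_force: 0.0
```

The tilt gained at the edge of reach stays, and it leans outward along the caps' axis, which is the direction needed. I'll build it up there.

Call:
arm_command(
  targets=[
    [1,-0.1,0.5,0],
    [1,-0.1,0.5,0],
    [1,-0.1,0.5,0],
    [1,-0.1,0.5,0],
    [1,-0.1,0.5,0],
    [1,-0.1,0.5,0],
    [1,-0.1,0.5,0],
    [1,-0.1,0.5,0],
  ],
)

```text
time: 3.1
tool_pos: [0.7494, 0.037, 0.3878]
ee_rot: [-3.138, 0.063, -3.021]
wrist_force: [0.6, -0.4, 0.2]
width: 0.0944
finger_force: 0.0
```

Call:
arm_command(
  targets=[
    [1,-0.1,0.5,0],
    [1,-0.1,0.5,0],
    [1,-0.1,0.5,0],
  ],
)

```text
time: 3.35
tool_pos: [0.772, 0.0237, 0.3748]
ee_rot: [-3.135, 0.095, -3.02]
wrist_force: [0.6, -1.3, 0.4]
width: 0.094
finger_force: 0.0
```

Call:
arm_command(
  targets=[
    [1,-0.1,0,0],
  ],
)

```text
time: 3.43
tool_pos: [0.7912, 0.0193, 0.3613]
ee_rot: [-3.133, 0.119, -3.02]
wrist_force: [-0.0, 0.3, -0.1]
width: 0.0938
finger_force: 0.0
```

Call:
arm_command(
  targets=[
    [1,-0.1,0,0],
  ],
)

```text
time: 3.52
tool_pos: [0.8122, 0.0146, 0.3438]
ee_rot: [-3.131, 0.14, -3.02]
wrist_force: [1.3, 0.1, -0.1]
width: 0.0937
finger_force: 0.0
```

Call:
arm_command(
  targets=[
    [1,-0.1,0,0],
  ],
)

```text
time: 3.6
tool_pos: [0.8318, 0.0101, 0.3273]
ee_rot: [-3.128, 0.161, -3.02]
wrist_force: [0.5, -0.5, 0.3]
width: 0.0938
finger_force: 0.0
```

Call:
arm_command(
  targets=[
    [0.5,0.3,1,0],
  ],
)

```text
time: 3.68
tool_pos: [0.8282, 0.0172, 0.3321]
ee_rot: [-3.129, 0.164, -3.024]
wrist_force: [0.3, 0.2, -3.1]
width: 0.0943
finger_force: 0.0
```

Call:
arm_command(
  targets=[
    [0.5,0.3,1,0],
  ],
)

```text
time: 3.77
tool_pos: [0.822, 0.0301, 0.3601]
ee_rot: [-3.126, 0.198, -3.021]
wrist_force: [0.2, 0.5, 0.5]
width: 0.0941
finger_force: 0.0
```

Call:
arm_command(
  targets=[
    [1,0.3,1,0],
  ],
)

```text
time: 3.85
tool_pos: [0.8237, 0.0398, 0.3804]
ee_rot: [-3.122, 0.24, -3.017]
wrist_force: [-1.6, 0.3, 0.1]
width: 0.0943
finger_force: 0.0
```

Call:
arm_command(
  targets=[
    [1,0.3,1,0],
  ],
)

```text
time: 3.93
tool_pos: [0.8278, 0.0473, 0.3903]
ee_rot: [-3.12, 0.269, -3.016]
wrist_force: [-0.7, -0.3, 0.2]
width: 0.0942
finger_force: 0.0
```

Call:
arm_command(
  targets=[
    [1,0.3,0.5,0],
  ],
)

```text
time: 4.02
tool_pos: [0.8388, 0.056, 0.3914]
ee_rot: [-3.117, 0.299, -3.016]
wrist_force: [0.2, 0.8, 0.3]
width: 0.0936
finger_force: 0.0
```

Call:
arm_command(
  targets=[
    [1,0.3,0.5,0],
  ],
)

```text
time: 4.1
tool_pos: [0.8511, 0.0651, 0.3885]
ee_rot: [-3.116, 0.325, -3.015]
wrist_force: [0.0, -0.2, -0.9]
width: 0.094
finger_force: 0.0
```

Call:
arm_command(
  targets=[
    [1,0.9,0.9,0],
  ],
)

```text
time: 4.18
tool_pos: [0.8561, 0.0832, 0.3908]
ee_rot: [-3.115, 0.345, -3.018]
wrist_force: [0.1, -0.2, -0.7]
width: 0.0941
finger_force: 0.0
```

Call:
arm_command(
  targets=[
    [1,0.9,0.9,0],
  ],
)

```text
time: 4.27
tool_pos: [0.8592, 0.1056, 0.3981]
ee_rot: [-3.116, 0.372, -3.015]
wrist_force: [1.2, 0.7, 0.6]
width: 0.0943
finger_force: 0.0
```

Call:
arm_command(
  targets=[
    [1,0.9,0.9,0],
  ],
)

```text
time: 4.35
tool_pos: [0.8625, 0.1261, 0.4045]
ee_rot: [-3.116, 0.398, -3.014]
wrist_force: [0.2, 0.3, -0.6]
width: 0.0943
finger_force: 0.0
```

Call:
arm_command(
  targets=[
    [1,0.9,0.9,0],
  ],
)

```text
time: 4.43
tool_pos: [0.8661, 0.1454, 0.4101]
ee_rot: [-3.117, 0.424, -3.013]
wrist_force: [0.3, 0.4, 0.7]
width: 0.0936
finger_force: 0.0
```

Call:
arm_command(
  targets=[
    [1,0.9,0.9,0],
  ],
)

```text
time: 4.52
tool_pos: [0.8699, 0.164, 0.415]
ee_rot: [-3.118, 0.45, -3.012]
wrist_force: [-0.6, 0.2, 0.3]
width: 0.094
finger_force: 0.0
```

Call:
arm_command(
  targets=[
    [1,0.9,0.9,0],
  ],
)

```text
time: 4.6
tool_pos: [0.8738, 0.1819, 0.4195]
ee_rot: [-3.12, 0.476, -3.012]
wrist_force: [-0.3, -0.2, -0.2]
width: 0.0941
finger_force: 0.0
```

Call:
arm_command(
  targets=[
    [1,0.9,0.9,0],
  ],
)

```text
time: 4.68
tool_pos: [0.8776, 0.1993, 0.424]
ee_rot: [-3.122, 0.502, -3.011]
wrist_force: [0.2, -0.2, -0.7]
width: 0.0937
finger_force: 0.0
```

Call:
arm_command(
  targets=[
    [1,0.9,0.9,0],
  ],
)

```text
time: 4.77
tool_pos: [0.8814, 0.2163, 0.4288]
ee_rot: [-3.125, 0.528, -3.011]
wrist_force: [0.0, 0.1, 0.3]
width: 0.094
finger_force: 0.0
```

Call:
arm_command(
  targets=[
    [1,0.9,0.9,0],
  ],
)

```text
time: 4.85
tool_pos: [0.8851, 0.2328, 0.4336]
ee_rot: [-3.129, 0.555, -3.011]
wrist_force: [-0.2, 0.2, -0.3]
width: 0.0941
finger_force: 0.0
```

Call:
arm_command(
  targets=[
    [1,0.9,0.9,0],
  ],
)

```text
time: 4.93
tool_pos: [0.8888, 0.2488, 0.4384]
ee_rot: [-3.132, 0.582, -3.01]
wrist_force: [0.3, 0.3, 0.4]
width: 0.0941
finger_force: 0.0
```

Call:
arm_command(
  targets=[
    [1,0.9,0.9,0],
  ],
)

```text
time: 5.02
tool_pos: [0.8926, 0.2644, 0.4433]
ee_rot: [-3.137, 0.61, -3.01]
wrist_force: [1.2, 0.1, -0.3]
width: 0.0939
finger_force: 0.0
```

Run:
```python
from h import *
from scipy.spatial.transform import Rotation as R
np.set_printoptions(precision=4,suppress=True)
o=robot.get_obs(); M=R.from_euler("xyz",o["ee_rot"]).as_matrix(); print(o["tool_pos"],o["ee_rot"],o["joint_positions"]); print(M)
z=M[:,2]; print("tilt deg",np.degrees(np.arccos(-z[2])),"azim",np.arctan2(z[1],z[0]),"finger line azim",np.arctan2(M[1,1],M[0,1])-np.pi/2, M[2,1])
```

```text
[0.8926 0.2644 0.4433] [-3.1367  0.6098 -3.01  ] [ 0.2558  0.6503  0.2738 -0.076   1.6118 -1.4719]
[[-0.8127 -0.1284  0.5684]
 [-0.1076  0.9917  0.0703]
 [-0.5727 -0.004  -0.8198]]
tilt deg 34.93750034023114 azim 0.12298182079982822 finger line azim 0.1287726854587885 -0.004045344661250783
```

The tool now leans 34.9° at azimuth 0.123, against 0.119 for the stand, so it lies along the axis. Next I back off above the lamps, shut the fingers and come down in front of the wide cap.

Call:
arm_command(
  targets=[
    [-0.78,-0.168,0.02,0],
    [-0.78,-0.168,0.02,0],
    [-0.78,-0.168,0.02,0],
    [-0.78,-0.168,0.02,0],
    [-0.78,-0.168,0.02,0],
    [-0.78,-0.168,0.02,0],
    [-0.78,-0.168,0.02,0],
    [-0.78,-0.168,0.02,0],
  ],
  claw=1,
)

```text
time: 5.68
tool_pos: [0.5735, 0.1943, 0.4526]
ee_rot: [-3.137, 0.611, -3.011]
wrist_force: [-0.6, -0.2, 0.4]
width: 0.0444
finger_force: 0.0
```

Run:
```python
from h import *
np.set_printoptions(precision=4,suppress=True)
W=np.array([.678,.1965,.1194]);Sl=np.array([.6495,-.1876,.118])
for n,q in(("wide",W),("slim",Sl)):
    for s in (.166,.19,.25,.31): print(n,s,wl(q,[.06-.574*s,0,.035+.819*s]))
o=robot.get_obs(); print(o["tool_pos"],o["ee_rot"],o["width"])
```

```text
wide 0.166 [0.643  0.1923 0.171 ]
wide 0.19 [0.6293 0.1907 0.1906]
wide 0.25 [0.5951 0.1866 0.2397]
wide 0.31 [0.5609 0.1825 0.2889]
slim 0.166 [ 0.6145 -0.1918  0.171 ]
slim 0.19 [ 0.6008 -0.1934  0.1906]
slim 0.25 [ 0.5666 -0.1974  0.2397]
slim 0.31 [ 0.5324 -0.2015  0.2889]
[0.5735 0.1943 0.4526] [-3.137   0.611  -3.0106] 0.04437723863750314
```

Call:
arm_command(
  targets=[
    [-0.08,-0.02,-0.04,0],
    [-0.1,-0.02,-0.1,0],
    [-0.08,-0.024,-0.17,0],
    [-0.06,-0.024,-0.24,0],
    [-0.025,-0.024,-0.327,0],
    [-0.025,-0.024,-0.327,0],
    [0.043,-0.016,-0.426,0],
    [0.043,-0.016,-0.426,0],
  ],
)

```text
time: 6.35
tool_pos: [0.5981, 0.1867, 0.237]
ee_rot: [-3.136, 0.607, -3.01]
wrist_force: [0.7, -0.3, -0.7]
width: 0.0008
finger_force: 0.0
```

Run:
```python
from h import *
import cv2
o=robot.get_obs(); print(o["tool_pos"],o["ee_rot"],o["width"])
s=robot.snapshot("side"); t=robot.snapshot("top")
a=cv2.resize(s[90:290,210:410],(560,560),interpolation=2);b=cv2.resize(t[130:300,180:255],None,fx=3.2,fy=3.2)
b=cv2.copyMakeBorder(b,0,560-b.shape[0],0,0,0)
cv2.imwrite("pics/c1.png",np.hstack([a,b])[:,:800,::-1])
```

```text
[0.59808909 0.18671307 0.23703349] [-3.13612272  0.6073092  -3.01029752] 0.0007908896691179412
```

View pics/c1.png

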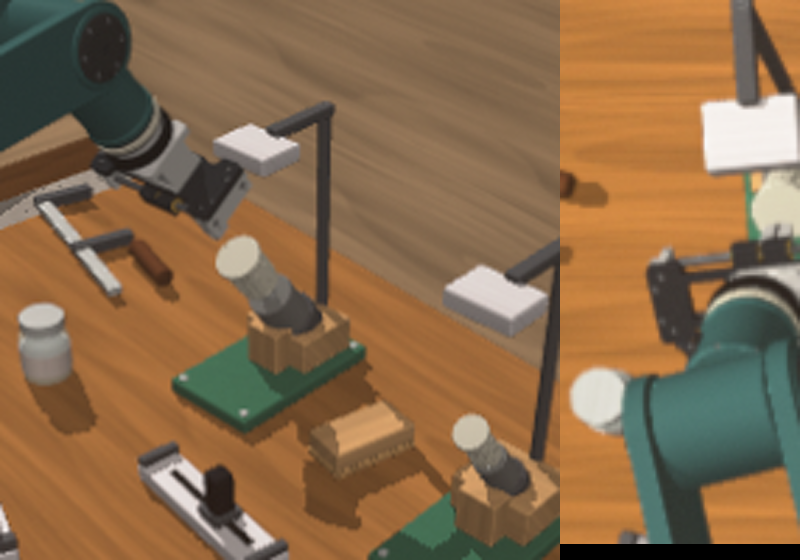

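The picture shows the shut fingertips at (228,228) in line with the wide cap face at (238,258), and the gripper is clear of the lamp. Next I move in along the axis.

Call:
arm_command(
  targets=[
    [0.013,0.0016,-0.0184,0],
    [0.026,0.0031,-0.0368,0],
    [0.039,0.0047,-0.0553,0],
    [0.0513,0.0062,-0.0737,0],
    [0.0513,0.0062,-0.0737,0],
    [0.0513,0.0062,-0.0737,0],
  ],
)

```text
time: 6.95
tool_pos: [0.6225, 0.1892, 0.1988]
ee_rot: [-3.136, 0.604, -3.01]
wrist_force: [-0.4, 0.1, -0.3]
width: -0.0
finger_force: 0.0
```

Call:
arm_command(
  targets=[
    [0.0023,0.0003,-0.0033,0],
    [0.0046,0.0006,-0.0066,0],
    [0.0068,0.0008,-0.0098,0],
    [0.0091,0.0011,-0.0131,0],
    [0.0091,0.0011,-0.0131,0],
    [0.0091,0.0011,-0.0131,0],
  ],
)

```text
time: 7.45
tool_pos: [0.6273, 0.1899, 0.194]
ee_rot: [-3.136, 0.606, -3.01]
wrist_force: [-2.3, -0.4, 2.5]
width: 0.0006
finger_force: 1.5
```

Call:
arm_command(
  targets=[
    [0.0017,0.0002,-0.0025,0],
    [0.0034,0.0004,-0.0049,0],
    [0.0051,0.0006,-0.0074,0],
    [0.0068,0.0008,-0.0098,0],
    [0.0086,0.001,-0.0123,0],
    [0.0103,0.0012,-0.0147,0],
    [0.012,0.0014,-0.0172,0],
    [0.0137,0.0016,-0.0197,0],
  ],
)

```text
time: 8.12
tool_pos: [0.6337, 0.1906, 0.1837]
ee_rot: [-3.136, 0.605, -3.01]
wrist_force: [0.2, 0.2, 0.2]
width: 0.0005
finger_force: 0.0
```

Call:
arm_command(
  targets=[
    [0.0017,0.0002,-0.0025,0],
    [0.0034,0.0004,-0.0049,0],
    [0.0051,0.0006,-0.0074,0],
    [0.0068,0.0008,-0.0098,0],
    [0.0068,0.0008,-0.0098,0],
    [0.0068,0.0008,-0.0098,0],
  ],
)

```text
time: 8.62
tool_pos: [0.6375, 0.191, 0.1782]
ee_rot: [-3.136, 0.605, -3.01]
wrist_force: [-0.5, -0.3, -0.3]
width: 0.0004
finger_force: 0.0
```

Call:
arm_command(
  targets=[
    [0.001,0.0001,-0.0015,0],
    [0.002,0.0002,-0.003,0],
    [0.003,0.0003,-0.0045,0],
    [0.004,0.0005,-0.0058,0],
    [0.0046,0.0006,-0.0066,0],
    [0.0046,0.0006,-0.0066,0],
  ],
)

```text
time: 9.12
tool_pos: [0.6397, 0.1913, 0.1751]
ee_rot: [-3.136, 0.605, -3.01]
wrist_force: [0.4, -0.9, 0.1]
width: 0.0006
finger_force: 0.0
```

Call:
arm_command(
  targets=[
    [0.0006,0.0001,-0.0008,0],
    [0.0011,0.0001,-0.0016,0],
    [0.0011,0.0001,-0.0016,0],
  ],
)

```text
time: 9.37
tool_pos: [0.6403, 0.1914, 0.1747]
ee_rot: [-3.136, 0.606, -3.01]
wrist_force: [-0.4, 0.7, -0.2]
width: 0.0006
finger_force: 0.4
```

Call:
arm_command(
  targets=[
    [0.0006,0.0001,-0.0008,0],
    [0.0011,0.0001,-0.0016,0],
    [0.0011,0.0001,-0.0016,0],
  ],
)

```text
time: 9.62
tool_pos: [0.6408, 0.1915, 0.1742]
ee_rot: [-3.136, 0.606, -3.01]
wrist_force: [-3.8, -2.3, 2.2]
width: 0.0004
finger_force: 2.4
```

Call:
arm_command(
  targets=[
    [0.0006,0.0001,-0.0008,0],
    [0.0011,0.0001,-0.0016,0],
    [0.0011,0.0001,-0.0016,0],
    [0.0011,0.0001,-0.0016,0],
  ],
)

```text
time: 9.95
tool_pos: [0.6413, 0.1915, 0.1737]
ee_rot: [-3.136, 0.606, -3.01]
wrist_force: [-5.7, -1.0, 5.4]
width: 0.0005
finger_force: 3.7
```

Call:
arm_command(
  targets=[
    [0.0006,0.0001,-0.0008,0],
    [0.0011,0.0001,-0.0016,0],
    [0.0011,0.0001,-0.0016,0],
    [0.0011,0.0001,-0.0016,0],
  ],
)

```text
time: 10.28
tool_pos: [0.6417, 0.1916, 0.1733]
ee_rot: [-3.136, 0.606, -3.01]
wrist_force: [-8.1, -2.0, 6.8]
width: 0.0004
finger_force: 5.2
```

Call:
arm_command(
  targets=[
    [0.0006,0.0001,-0.0008,0],
    [0.0011,0.0001,-0.0016,0],
    [0.0016,0.0002,-0.0023,0],
    [0.0016,0.0002,-0.0023,0],
    [0.0016,0.0002,-0.0023,0],
  ],
)

```text
time: 10.7
tool_pos: [0.6422, 0.1916, 0.1728]
ee_rot: [-3.136, 0.606, -3.01]
wrist_force: [-12.1, -2.0, 10.2]
width: 0.0004
finger_force: 7.4
```

Call:
arm_command(
  targets=[
    [0,0,0,0],
    [0,0,0,0],
    [0,0,0,0],
    [0,0,0,0],
  ],
)

```text
time: 11.03
tool_pos: [0.6422, 0.1917, 0.1728]
ee_rot: [-3.136, 0.606, -3.01]
wrist_force: [-12.2, -2.7, 9.9]
width: 0.0005
finger_force: 7.3
```

15.4 N along the axis. I hold a little longer, then withdraw and go over to the slim cap with the fingers open.

Call:
arm_command(
  targets=[
    [0,0,0,0],
    [0,0,0,0],
    [0,0,0,0],
    [-0.006,-0.0007,0.009,0],
    [-0.04,-0.005,0.058,0],
    [-0.1,-0.012,0.144,0],
    [-0.171,-0.0205,0.246,0],
    [-0.171,-0.0205,0.246,0],
  ],
)

```text
time: 11.7
tool_pos: [0.5566, 0.1813, 0.2968]
ee_rot: [-3.136, 0.608, -3.011]
wrist_force: [1.5, 0.1, 1.2]
width: 0.0005
finger_force: 0.0
```

Call:
arm_command(
  targets=[
    [-0.05,-0.77,0,0],
    [-0.05,-0.77,0,0],
    [-0.05,-0.77,0,0],
    [-0.05,-0.77,0,0],
    [-0.05,-0.77,0,0],
    [-0.05,-0.77,0,0],
    [-0.05,-0.77,0,0],
    [-0.05,-0.77,0,0],
  ],
  claw=0,
)

```text
time: 12.37
tool_pos: [0.5351, -0.1536, 0.294]
ee_rot: [-3.135, 0.607, -3.011]
wrist_force: [0.7, -0.2, -0.0]
width: 0.0498
finger_force: 0.0
```

Call:
arm_command(
  targets=[
    [0,-0.1,0,0],
    [0,-0.1,0,0],
    [0,-0.1,0,0],
    [0,-0.1,0,0],
  ],
)

```text
time: 12.7
tool_pos: [0.5356, -0.2014, 0.2932]
ee_rot: [-3.138, 0.605, -3.013]
wrist_force: [0.0, 0.6, -0.0]
width: 0.0767
finger_force: 0.0
```

Run:
```python
from h import *
import cv2
from scipy.spatial.transform import Rotation as R
o=robot.get_obs(); im=robot.snapshot("wrist")[:,:,::-1].copy()
s=robot.snapshot("side")
i=robot.camera_info("wrist"); E=np.eye(4);E[:3,:3]=R.from_euler("xyz",o["ee_rot"]).as_matrix();E[:3,3]=o["tool_pos"];E=E@i["T_tool_cam"]
for ss in(.105,.13,.166): 
    u=proj("w",wl([.6495,-.1876,.118],[.06-.574*ss,0,.035+.819*ss]),i,E); print(ss,u); cv2.circle(im,tuple(int(v) for v in u),3,(0,0,255),-1)
print(o["tool_pos"],o["ee_rot"],o["width"])
b=cv2.resize(s[130:310,300:440],(300,386),interpolation=2)[:,:,::-1]
b=cv2.copyMakeBorder(b,0,94,0,0,0)
cv2.imwrite("pics/w1.png",np.hstack([im[:,120:620],b]))
```

```text
0.105 [322.87016188 204.96607385]
0.13 [322.86066324 209.6307314 ]
0.166 [322.84458147 217.54538823]
[ 0.53558512 -0.20138637  0.29324511] [-3.13776425  0.60492793 -3.01255085] 0.07668805701096217
```

View pics/w1.png

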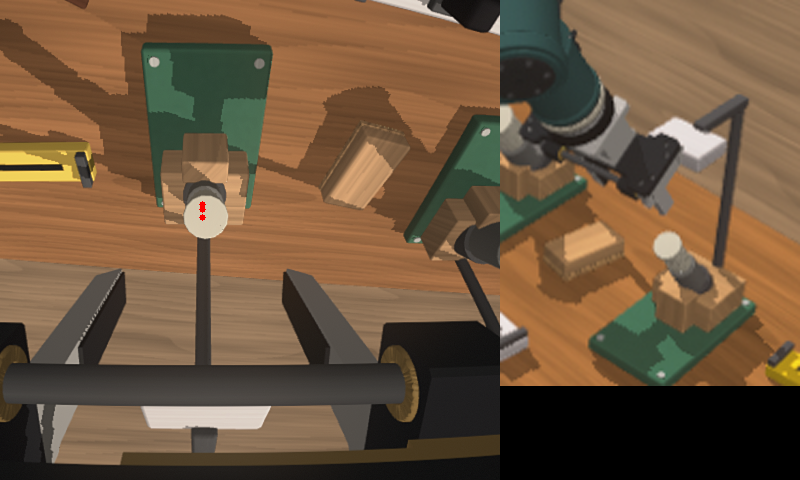

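The wrist picture puts the slim cap face at (326,217) in full-frame pixels. The finger midpoint is also at column 326, so the gripper is centred. Next I go in along the axis.

Call:
arm_command(
  targets=[
    [0.03,0.004,-0.05,0],
    [0.07,0.008,-0.11,0],
    [0.11,0.013,-0.17,0],
    [0.15,0.018,-0.23,0],
    [0.17,0.021,-0.26,0],
    [0.17,0.021,-0.26,0],
    [0.17,0.021,-0.26,0],
  ],
)

```text
time: 13.38
tool_pos: [0.6207, -0.1881, 0.1632]
ee_rot: [-3.138, 0.604, -3.008]
wrist_force: [-0.6, -0.8, 0.8]
width: 0.0936
finger_force: 0.0
```

Call:
arm_command(
  targets=[
    [0.015,0.001,-0.022,0],
    [0.03,0.002,-0.044,0],
    [0.044,0.003,-0.064,0],
    [0.044,0.003,-0.064,0],
    [0.044,0.003,-0.064,0],
  ],
)

```text
time: 13.8
tool_pos: [0.6425, -0.1889, 0.1315]
ee_rot: [-3.137, 0.605, -3.01]
wrist_force: [-1.5, -0.0, -0.2]
width: 0.094
finger_force: 0.0
```

Call:
arm_command(
  targets=[
    [0,0,0,0],
    [0,0,0,0],
    [0,0,0,0],
    [0,0,0,0],
    [0,0,0,0],
    [0,0,0,0],
    [0,0,0,0],
  ],
  claw=1,
)

```text
time: 14.38
tool_pos: [0.6426, -0.1893, 0.1321]
ee_rot: [-3.136, 0.606, -3.01]
wrist_force: [-0.2, -0.3, 0.5]
width: 0.0505
finger_force: 0.0
```

Call:
arm_command(
  targets=[
    [0,0,0,0],
    [0,0,0,0],
    [0,0,0,0],
    [0,0,0,0],
    [0,0,0,0],
    [0,0,0,0],
  ],
)

```text
time: 14.88
tool_pos: [0.6424, -0.1869, 0.1317]
ee_rot: [-3.141, 0.605, -3.011]
wrist_force: [-1.0, 5.7, 1.1]
width: 0.037
finger_force: 30.0
```

Call:
arm_command(
  targets=[
    [-0.001,0.002,0.002,0],
    [-0.002,0.004,0.0035,0],
    [-0.0035,0.004,0.005,0],
    [-0.0045,0.004,0.0066,0],
    [-0.0045,0.004,0.0066,0],
  ],
)

```text
time: 15.3
tool_pos: [0.6404, -0.1871, 0.1339]
ee_rot: [-3.137, 0.605, -3.012]
wrist_force: [7.4, 0.5, -6.2]
width: 0.0371
finger_force: 30.0
```

Call:
arm_command(
  targets=[
    [-0.001,0,0.0016,0],
    [-0.0023,0,0.0033,0],
    [-0.0034,0,0.005,0],
    [-0.0045,0,0.0066,0],
    [-0.0045,0,0.0066,0],
  ],
)

```text
time: 15.72
tool_pos: [0.6382, -0.1873, 0.1365]
ee_rot: [-3.137, 0.604, -3.012]
wrist_force: [9.3, -1.1, -8.8]
width: 0.0372
finger_force: 30.0
```

Call:
arm_command(
  targets=[
    [-0.001,0,0.0016,0],
    [-0.0023,0,0.0033,0],
    [-0.0034,0,0.005,0],
    [-0.0045,0,0.0066,0],
    [-0.0057,0,0.0082,0],
    [-0.0068,0,0.0098,0],
    [-0.0068,0,0.0098,0],
  ],
)

```text
time: 16.3
tool_pos: [0.6335, -0.1879, 0.1431]
ee_rot: [-3.135, 0.603, -3.01]
wrist_force: [-7.5, -1.3, 1.9]
width: 0.0367
finger_force: 30.0
```

Call:
arm_command(
  targets=[
    [-0.001,0,0.0016,0],
    [-0.0023,0,0.0033,0],
    [-0.0034,0,0.005,0],
    [-0.0045,0,0.0066,0],
    [-0.0057,0,0.0082,0],
    [-0.0068,0,0.0098,0],
    [-0.0068,0,0.0098,0],
  ],
)

```text
time: 16.88
tool_pos: [0.6299, -0.1883, 0.1496]
ee_rot: [-3.133, 0.604, -3.009]
wrist_force: [-10.5, -1.7, 3.5]
width: 0.0369
finger_force: 30.0
```

Call:
arm_command(
  targets=[
    [-0.001,0,0.0016,0],
    [-0.0023,0,0.0033,0],
    [-0.0034,0,0.005,0],
    [-0.0034,0,0.005,0],
    [-0.0034,0,0.005,0],
  ],
)

```text
time: 17.3
tool_pos: [0.629, -0.1884, 0.1511]
ee_rot: [-3.134, 0.605, -3.01]
wrist_force: [-5.5, -4.0, -0.7]
width: 0.0374
finger_force: 30.0
```

Call:
arm_command(
  targets=[
    [-0.0006,0,0.0008,0],
    [-0.0006,0,0.0008,0],
    [-0.0006,0,0.0008,0],
    [-0.0006,0,0.0008,0],
    [-0.0006,0,0.0008,0],
    [-0.0006,0,0.0008,0],
    [-0.0006,0,0.0008,0],
    [-0.0006,0,0.0008,0],
  ],
  claw=0,
)

```text
time: 17.97
tool_pos: [0.6294, -0.1871, 0.1513]
ee_rot: [-3.136, 0.606, -3.01]
wrist_force: [-0.9, -0.3, 0.1]
width: 0.0872
finger_force: 0.0
```

Call:
arm_command(
  targets=[
    [0,0,0,0],
    [0,0,0,0],
    [0,0,0,0],
    [0,0,0,0],
  ],
)

```text
time: 18.3
tool_pos: [0.6293, -0.1873, 0.1512]
ee_rot: [-3.136, 0.606, -3.01]
wrist_force: [0.9, -0.5, -0.4]
width: 0.094
finger_force: 0.0
```

Call:
arm_command(
  targets=[
    [-0.02,-0.002,0.03,0],
    [-0.06,-0.007,0.086,0],
    [-0.11,-0.013,0.158,0],
    [-0.16,-0.019,0.23,0],
    [-0.2,-0.022,0.28,0],
    [-0.2,-0.022,0.28,0],
    [-0.2,-0.022,0.28,0],
  ],
)

```text
time: 18.88
tool_pos: [0.5294, -0.1993, 0.2948]
ee_rot: [-3.13, 0.61, -3.009]
wrist_force: [-0.4, 0.7, -0.5]
width: 0.0934
finger_force: 0.0
```

Run:
```python
from h import *
import cv2
o=robot.get_obs(); print(o["tool_pos"],o["width"],o["wrist_force"])
s=robot.snapshot("side"); t=robot.snapshot("top")
a=cv2.resize(s[150:350,250:420],(510,600),interpolation=2);b=cv2.resize(t[235:290,265:350],(290,188),interpolation=2)
b=cv2.copyMakeBorder(b,0,412,0,0,0)
cv2.imwrite("pics/c2.png",np.hstack([a,b])[:,:,::-1])
```

```text
[ 0.52943208 -0.19931892  0.29477933] 0.0933727067181344 [-0.42453042  0.65629653 -0.46928535]
```

View pics/c2.png

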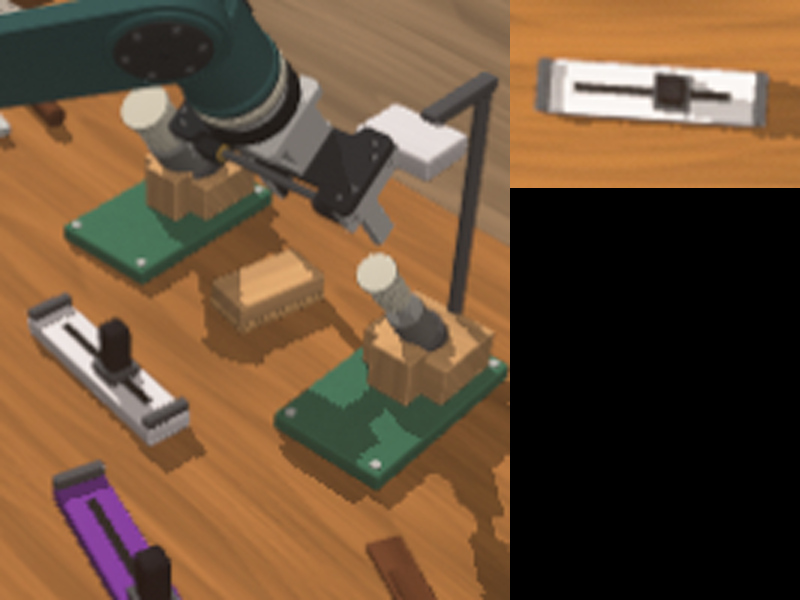

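Run:
```python
from h import *
np.set_printoptions(precision=4,suppress=True)
Sl=[.6495,-.1876,.118]
for s in(.166,.178,.19): print(s,proj("side",wl(Sl,[.06-.574*s,0,.035+.819*s])))
print("obs",np.array([378,272])/3+[250,150],"before",S([352,384]))
S2=lambda u:np.array(u)/3+[250,150]
T2=lambda u:(np.array(u)-[510,0])/3.41+[265,235]
for n,a,b in(("left slot",[575,87],[66,326]),("right slot",[730,97],[150,402]),("grip",[671,90],[114,324]),
   ("LblockTopC",[545,85],[50,306]),("RblockTopC",[761,99],[165,412])): print(n,*tri(T2(a),S2(b)))
```

```text
0.166 [377.9106 244.4986]
0.178 [376.6672 242.8015]
0.19 [375.4045 241.0786]
obs [376.     240.6667] before [378.5088 244.7368]
left slot [0.4573 0.1    0.0199] [ 0.2 -0.4 -0.4  0. ]
right slot [ 0.4503 -0.048   0.0208] [ 0.3 -0.5 -0.5  0.1]
grip [0.4496 0.0057 0.0863] [ 0.4 -0.6 -0.6  0.1]
LblockTopC [0.4576 0.1276 0.0296] [ 0.2 -0.3 -0.4  0. ]
RblockTopC [ 0.447  -0.0766  0.03  ] [ 0.1 -0.2 -0.2  0. ]
```

The slim cap face moved to (376,240.7), which matches the predicted open position of (375.4,241.1), so it is open. The enlarged crop confirms the small white track with the selector at y ≈ 0.006, so I push it toward −y with the fingers shut.

Call:
arm_command(
  targets=[
    [-0.139,0.489,-0.1,0],
    [-0.139,0.489,-0.1,0],
    [-0.139,0.489,-0.19,0],
    [-0.139,0.489,-0.19,0],
    [-0.139,0.489,-0.19,0],
    [-0.139,0.489,-0.19,0],
    [-0.139,0.489,-0.19,0],
    [-0.139,0.489,-0.19,0],
  ],
  claw=1,
)

```text
time: 19.65
tool_pos: [0.4563, 0.0512, 0.1896]
ee_rot: [-3.14, 0.596, -3.004]
wrist_force: [-0.8, -0.5, -1.1]
width: 0.0441
finger_force: 0.0
```

Call:
arm_command(
  targets=[
    [0,0,0,0],
    [0,0,0,0],
    [0,0,0,0],
    [0,0,0,0],
  ],
)

```text
time: 19.98
tool_pos: [0.4606, 0.0448, 0.1968]
ee_rot: [-3.135, 0.606, -3.013]
wrist_force: [1.3, -0.2, 0.5]
width: 0.0173
finger_force: 0.0
```

Call:
arm_command(
  targets=[
    [0,0.006,-0.05,0],
    [0,0.006,-0.11,0],
    [0,0.006,-0.17,0],
    [0,0.006,-0.23,0],
    [0,0.006,-0.26,0],
    [0,0.006,-0.282,0],
    [0,0.006,-0.282,0],
  ],
)

```text
time: 20.57
tool_pos: [0.4581, 0.0481, 0.0517]
ee_rot: [-3.138, 0.599, -3.014]
wrist_force: [-1.1, 0.4, 0.7]
width: 0.0004
finger_force: 0.0
```

Call:
arm_command(
  targets=[
    [0,-0.02,0,0],
    [0,-0.04,0,0],
    [-0.001,-0.05,0,0],
    [-0.001,-0.06,0,0],
    [-0.002,-0.07,0,0],
    [-0.002,-0.08,0,0],
    [-0.002,-0.08,0,0],
  ],
)

```text
time: 21.15
tool_pos: [0.4587, 0.0082, 0.0554]
ee_rot: [-3.137, 0.605, -3.013]
wrist_force: [-2.2, 1.8, -0.9]
width: 0.0003
finger_force: 0.9
```

Call:
arm_command(
  targets=[
    [0,-0.006,0,0],
    [-0.001,-0.012,0,0],
    [-0.001,-0.018,0,0],
    [-0.001,-0.024,0,0],
    [-0.001,-0.03,0,0],
    [-0.001,-0.03,0,0],
  ],
)

```text
time: 21.65
tool_pos: [0.4581, -0.002, 0.0556]
ee_rot: [3.135, 0.606, -3.015]
wrist_force: [0.4, 17.1, 2.1]
width: 0.0003
finger_force: 8.6
```

Call:
arm_command(
  targets=[
    [0,-0.004,0,0],
    [0,-0.008,0,0],
    [0,-0.008,0,0],
  ],
)

```text
time: 21.9
tool_pos: [0.458, -0.0024, 0.0557]
ee_rot: [3.125, 0.607, -3.018]
wrist_force: [1.3, 29.2, 4.7]
width: 0.0007
finger_force: 14.3
```

Call:
arm_command(
  targets=[
    [0,-0.004,0,0],
    [0,-0.008,0,0],
    [0,-0.008,0,0],
  ],
)

```text
time: 22.15
tool_pos: [0.4578, -0.0027, 0.0558]
ee_rot: [3.115, 0.607, -3.021]
wrist_force: [4.5, 40.5, 5.1]
width: 0.0004
finger_force: 20.0
```

Call:
arm_command(
  targets=[
    [0,0.02,0,0],
    [0,0.06,0,0],
    [0,0.08,0.03,0],
    [0,0.08,0.1,0],
    [-0.02,0.08,0.18,0],
    [-0.04,0.08,0.26,0],
    [-0.06,0.08,0.32,0],
    [-0.06,0.08,0.32,0],
  ],
)

```text
time: 22.82
tool_pos: [0.4318, 0.0248, 0.2274]
ee_rot: [-3.126, 0.625, -3.006]
wrist_force: [1.3, 0.6, 0.3]
width: 0.0004
finger_force: 0.0
```

Call:
arm_command(
  targets=[
    [-0.05,0.25,0.1,0],
    [-0.05,0.25,0.1,0],
    [-0.05,0.25,0.1,0],
    [-0.05,0.25,0.1,0],
    [-0.05,0.25,0.1,0],
    [-0.05,0.25,0.1,0],
  ],
)

```text
time: 23.32
tool_pos: [0.4037, 0.1521, 0.2659]
ee_rot: [-3.135, 0.607, -3.006]
wrist_force: [0.2, -0.8, -0.5]
width: 0.0006
finger_force: 0.0
```

Run:
```python
from h import *
import cv2
o=robot.get_obs(); print(o["tool_pos"],o["wrist_force"])
s=robot.snapshot("side"); t=robot.snapshot("top")
a=cv2.resize(s[150:350,250:420],(510,600),interpolation=2);b=cv2.resize(t[235:290,265:350],(290,188),interpolation=2)
b=cv2.copyMakeBorder(b,0,412,0,0,0)
cv2.imwrite("pics/c3.png",np.hstack([a,b])[:,:,::-1])
print("wide top home px",proj("side",wl([.678,.1965,.1194],[.06-.574*.166,0,.035+.819*.166])), "open", proj("side",wl([.678,.1965,.1194],[.06-.574*.19,0,.035+.819*.19])))
```

```text
[0.40367924 0.15206966 0.26592289] [ 0.22009016 -0.75764635 -0.54584219]
wide top home px [298.34274947 185.65441063] open [295.23201043 182.05539046]
```

View pics/c3.png

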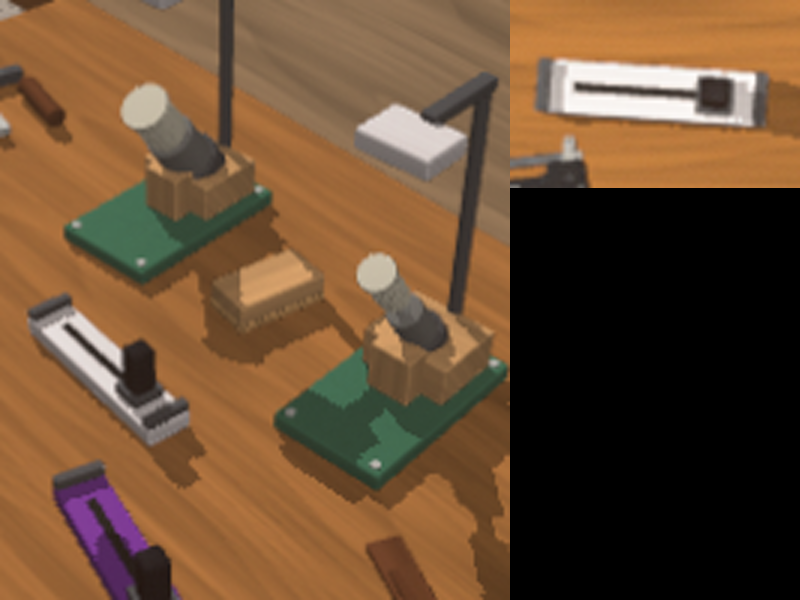

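Run:
```python
from h import *
S2=lambda u:np.array(u)/3+[250,150]
T2=lambda u:(np.array(u)-[510,0])/3.41+[265,235]
print(tri(T2([671,90]),S2([114,324])), tri(T2([715,92]),S2([139,346])))
import cv2
s=robot.snapshot("side");a=cv2.resize(s[245:305,255:320],(650,600),interpolation=cv2.INTER_CUBIC)
cv2.imwrite("pics/c4.png",a[:,:,::-1])
```

```text
(array([0.44962112, 0.0057118 , 0.08626408]), array([ 0.4, -0.6, -0.6,  0.1])) (array([ 0.44870479, -0.03430509,  0.08469727]), array([ 0.4, -0.6, -0.7,  0.1]))
```

View pics/c4.png

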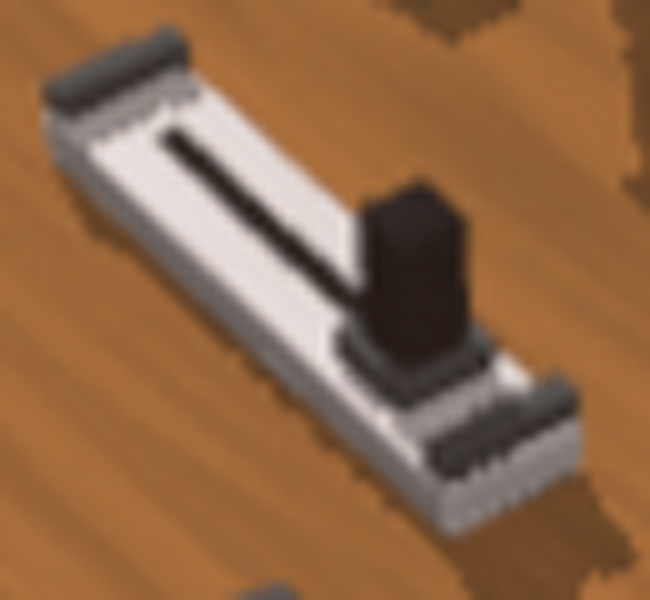

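The selector stands at y = −0.0343, against −0.0345 predicted for the end stop, and it was rigid there at 40 N. Both caps are in place and the arm is clear.

```bash
python3 -c "
from bench import robot
print(robot.close_job())"
```

```text
the job is handed in; nothing more can be done
None
```

The job is handed in, verdict not shown: wide cap pressed home and held at about 15 N, slim cap pulled open, selector at the slim-side (−y) end stop, no bystander touched as far as I saw; the tool tilt this needed came from commanding out-of-reach poses.

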